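# Oil a seized screw and bring the screwdriver over it

## Robot

A 6-joint arm with a two-finger parallel gripper is mounted at the origin on a cart in front of the work surface, level with it; the furniture and walls round the work are solid. World frame = base frame: x ahead of the robot, y to its left, z up, the work surface at z = 0. Lengths are in m, angles in rad, forces in N, time in s.
With the tool pointing down it reaches from about 0.35 to 0.975 m from the base axis. Payload 4.9 kg.
Tool frame: the origin (TCP) lies at the very end of the fingers, on their centre line; the grasp point (between the pads) lies ctrl.grip_point_offset behind it (ctrl.grip_point_offset is the distance from the TCP to the grasp point, in m); z points along the fingers, y is the line along which they close (so a half turn about z gives the same grasp; the last joint's range is limited). The gripper opens to 85 mm and grips with 20 to 120 N. Pads are 22 mm wide; open, the fingers measure 114 mm over their backs; the gripper's body (76 mm by 85 mm) begins 54 mm behind the grasp point. The pads swing forward as they close: fully open they stand 13 mm farther back than shut.
Start: joints at [-1.227, 0.053, 1.613, -0, 1.476, -0.119], TCP at [0.279, -0.559, 0.231] pointing down, gripper open.
Joint ranges: [-3.01, 3.01], [-1.01, 2.22], [0.06, 2.58], [-1.02, 4.17], [0.09, 2.62], [-3.14, 3.14]. Speed limits (rad/s): [2.57, 2.57, 3.14, 3.14, 3.14, 3.14].

## Interface

Orientations are given as a rotation vector (axis times angle).
In Python, from station import ctrl gives the robot as it stands. The module is installed in compiled form; this text tells all that it offers.
- The arm moves only by the tool drive_tool, never from a script. Its argument "steps" is a list of rows, each an object with "translation": the shift along the tool's x, y, z normalised to -1 to 1, where 1 is 4 cm, a list of three; "angular": the turn, a rotation vector about the tool's x, y, z normalised to -1 to 1, where 1 is 8 degrees, a list of three; "gripper": the opening, from 0 (shut) to 1 (fully open). In form: [{"translation": [dx, dy, dz], "angular": [wx, wy, wz], "gripper": gripper}, ...]. A call has 1 to 8 rows; each row shifts and turns the commanded pose from where the row before left it, along the tool's axes as they then stand; what a row does not reach is not made up. A row lasts 1/8 s, in which the tool goes at most 62.5 mm and 10.7 degrees, less where a joint would pass 70% of its speed; a pose out of reach is approached as far as the arm can. A call with a number of a shift or a turn outside -1 to 1 is refused whole. A call with a gripper value outside its range is refused whole. The fingers move at their own pace and stop on an object; "force" is the grip in N (left out, the last holds). Time passes only in rows, so rows that do not move let the fingers close. It gives the time, the measured TCP pose, the force, the opening and the grip force at its end, in the units of the state.
- ctrl.get_obs(): the state, without advancing time (a new reading comes with each control period).
- ctrl.get_image(name): name is "scene" or "top" or "wrist"; returns a dict with "color" (420x560x3 uint8, red, green, blue), "depth" (420x560 float32, m along the optical axis (not along the pixel's ray), 0 where there is no reading), "fx", "fy", "cx", "cy" (pixels), "k1" (the pictures are not rectified: a ray, as slopes to the right and down, at radius r is drawn at 1 + k1 r^2 times it, then the intrinsics apply), "R" (3x3) and "t" (3): a world point X has camera coordinates R X + t. Camera axes: x right, y down, z forward; pixel columns grow to the right and rows downward; lengths in m; the calibration is good to about 2 mm. A picture is of the moment at which its call begins.
- ctrl.finish_job(): hands the job in; it is judged then, once.
The state is a dict: "t": time; "q": joint angles; "dq": joint speeds; "effort": joint torques, N m; "tool_pos": TCP position; "tool_rot": TCP orientation; "contact_force": force on the tool from outside, world axes, zero at the start; "wrist_torque": the same for the moment, N m; "opening": finger opening in m; "grip_force": force on a finger pad.
Only numpy, scipy, OpenCV 4.12 (cv2) and the standard library are available. Lean on these libraries where they do the work, as an engineer would, in place of code of your own. Each camera call takes 0.05 s, during which the arm holds its last target. There are 200 camera calls.

## Task

Give the seized screw in the aluminium cover a squirt from the spray can: press the can's cap right down and let it come back up. Then draw the screwdriver out of its slanted holder, turn it upright with the blade down, and bring the blade over the screw, about 3 cm above its head, touching nothing. The program finishes while still holding the screwdriver there, in the air; do not let go, and leave the loose things round about where they are.

Things in the scene. Friction and masses are not known exactly. Their poses are not given: they have to be found in the camera images.
- cover: Fixed cast-aluminium cover lying flat, 90 x 110 mm (its x, y), 14 mm thick, with a round raised boss (52 mm across) in the middle up to z = 22 mm and one slotted steel screw head on it. Four small bolt heads at the corners, up to 19 mm high. Origin at the centre of its underside, z up.
- screw_top (a point): Centre of the top of the slotted screw head (18 mm across, 6 mm high) in the middle of the cover, 28 mm above the worktop.
- can_stand: Fixed square steel foot, 100 x 100 x 8 mm, with a collar that clamps an upright spray can (66 mm across); the top of the can's cap is 236 mm above the worktop. The can's spout points along the stand's -y, about to the cover. Origin at the centre of the underside. Can and stand cannot move.
- cap_top (a point): Centre of the flat top of the can's grey sprung cap (28 mm across, 236 mm above the worktop); moves with the cap.
- cap (a joint): How far the spray cap is pressed down, in m: 0 up, 0.006 fully down; the spring takes about 1 N to start and 6.3 N at the bottom, and lifts the cap again. The squirt comes from 4 mm on.
- holder: Fixed tool holder: steel foot 120 x 75 x 10 mm with a square steel tube (16 mm outside, 9 mm bore, 82 mm long) that leans 40 degrees from upright towards the holder's +x. Two upright cheeks (34 mm long, 24 mm over both, up to 71 mm high) flank the tube's lower half. Origin at the centre of the foot's underside, z up.
- holder_mouth (a point): Centre of the open upper end of the holder's tube, 100 mm above the worktop. The tube runs from here down and along the holder's -x.
- driver: Loose slotted screwdriver, 199 mm, 70 g. x axis: from handle to blade, 12.5 mm in z from the origin; straight down when upright. Starts in the tube, x along it, handle out towards the holder's +x. Handle 25 mm across from x = -100 to -8 mm, then a 17 mm collar to -2 mm that rests on the tube's mouth, a 6 mm shank, tip at 100 mm. Comes free when drawn 105 mm along the tube.
- driver_tip (a point): The tip of the screwdriver's blade, on its axis; axes as driver.
- driver_handle (a point): Point on the screwdriver's axis at the middle of the handle, 152 mm from the tip; about 138 mm above the worktop at the start. A good place to grip, across the handle and level (along the holder's y).
- jar: Loose small white jar with a lid, 35 mm across, 38 mm high, a bystander. Origin at the centre of its underside.
- elbow: Loose brass pipe elbow, 35 x 33 x 22 mm, a bystander. Origin at the centre of its underside.
- ball_bearing: Loose steel ball bearing lying flat, 35 mm across, 10 mm high, a bystander. Origin at the centre of its underside.

How it is judged:
On the way, in this order (a step that is already met when the one before it is completed fails the run):
1. the spray cap is pressed at least 4 mm down (value of joint cap above 0.004 m), for 0.1 s.
2. the cap has sprung back up (value of joint cap below 0.001 m), for 0.1 s.
3. the screwdriver is held by the fingers with its tip drawn out above the holder's mouth (z of driver_tip in the frame of holder above 0.1 m and contact force between the fingers and driver above 1 N), for 0.1 s.
At the end, for the whole second after the job is handed in: The fingers hold the screwdriver still, blade down, upright within 12 degrees, tip within 20 mm sideways of the screw's centre and 10 to 60 mm above its head, touching no cover, can, holder or bystander; the spray cap is up; jar, elbow and bearing are within 30 mm of where they were (contact force between the fingers and driver above 1 N and angle between driver's own x axis and vertical above 2.932 rad and horizontal distance between driver_tip and screw_top below 0.02 m and z of driver_tip in the frame of screw_top between 0.01 and 0.06 m and linear speed of driver below 0.03 m/s and value of joint cap below 0.001 m and contact force between driver and cover below 0.1 N and contact force between driver and can_stand below 0.1 N and contact force between driver and holder below 0.1 N and contact force between driver and jar below 0.1 N and contact force between driver and elbow below 0.1 N and contact force between driver and ball_bearing below 0.1 N and distance of each of jar, elbow, ball_bearing from where it was at the start of the episode below 0.03 m); the arm keeps its last pose, push and grip.
It fails at once if a bystander (jar, elbow or bearing) is moved by more than 30 mm (distance of any of jar, elbow, ball_bearing from where it was at the start of the episode above 0.03 m).
It also fails if it takes over 48 s, if anything falls off the work surface, if the arm or the gripper's body presses on something with over 40 N, if the wrist force passes 120 N, or if a joint passes its speed limit or range.

## Working session

There is one attempt and no reset: what is moved stays moved. The work goes in short steps, Python scripts to look and compute and a tool call to move; the robot and the scene stay as the last step left them, time stands still between calls to the robot, and variables do not carry over. Pictures are saved under pics/ and viewed, at most 10 in all, crops included, and the job is handed in when it is done.

Besides the shell and the picture viewer there is one more tool, called after ">>>" as name(argument=value, ...) on one line, values as JSON. drive_tool: Moves the arm, as the interface text tells. Its arguments: {"type":"object","properties":{"steps":{"type":"array"},"force":{"type":"number"}},"required":["steps"]}

```bash
mkdir -p pics; cat > h.py <<'E'
import numpy as np,cv2
from station import ctrl
def grab(n):
    im=ctrl.get_image(n); np.savez('pics/%s.npz'%n,**im); return im
def world(im,u,v,z=None,depth=None):
    # pixel(s) -> world; on plane z or with depth
    K=np.array([[im['fx'],0,im['cx']],[0,im['fy'],im['cy']],[0,0,1]],float)
    p=cv2.undistortPoints(np.array([[[u,v]]],float),K,np.array([float(im['k1']),0,0,0]))[0,0]
    R,t=im['R'],im['t']; C=-R.T@t; d=R.T@np.array([p[0],p[1],1.])
    s=(z-C[2])/d[2] if z is not None else depth
    return C+s*d
E
python3 - <<'E'
from h import *
for n in ('scene','top'):
    im=grab(n); cv2.imwrite(f'pics/{n}.png',im['color'][...,::-1]); print(n,-im['R'].T@im['t'],im['R'][2],im['k1'],im['fx'])
o=ctrl.get_obs(); print(o['tool_pos'],o['tool_rot'],o['opening'],ctrl.grip_point_offset,o['t'])
E
```

```text
scene [0.02435697 0.47005148 0.75810903] [ 0.58773214 -0.47032168 -0.65830726] -0.011609044192064379 411.15538051900177
top [0.40322011 0.02481865 1.0524816 ] [ 0.15344302  0.02539097 -0.98783123] -0.09269727793099358 383.5123420906213
[ 0.27883435 -0.55870426  0.2301637 ] [-3.05599780e+00 -7.20016475e-01  3.51737874e-04] 0.08516791540559802 0.0187 0.1
```

View pics/top.png

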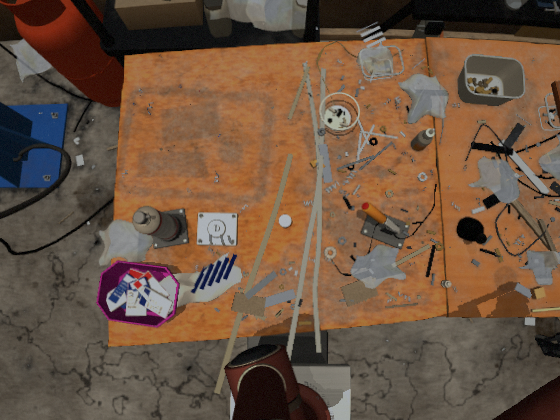

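View pics/scene.png

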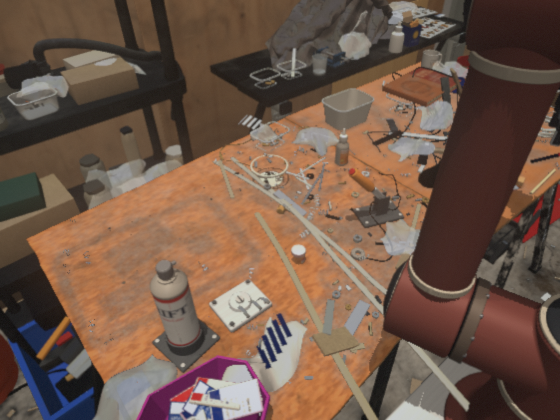

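The top view shows the cap at about (147,216), the cover at (218,230), the jar at (285,221), the bearing at about (330,253), and the holder at (385,230) with the orange handle at (375,213). I'll enlarge these areas next.

```bash
python3 - <<'E'
from h import *
t=cv2.imread('pics/top.png'); s=cv2.imread('pics/scene.png')
f=lambda a,k:cv2.resize(a,None,fx=k,fy=k,interpolation=cv2.INTER_CUBIC)
a=f(t[190:265,120:250],4); b=f(t[190:265,330:430],4) 
c=f(s[250:370,140:280],3.5)[:,:490]; d=f(s[150:250,330:420],3)
W=np.zeros((600,800,3),np.uint8)
W[:300,:520]=a; W[300:600,:400]=b; W[300:600,410:680]=d; 
cv2.imwrite('pics/z1.png',W); cv2.imwrite('pics/z2.png',c)
E
```

```text
(no output)
```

View pics/z1.png

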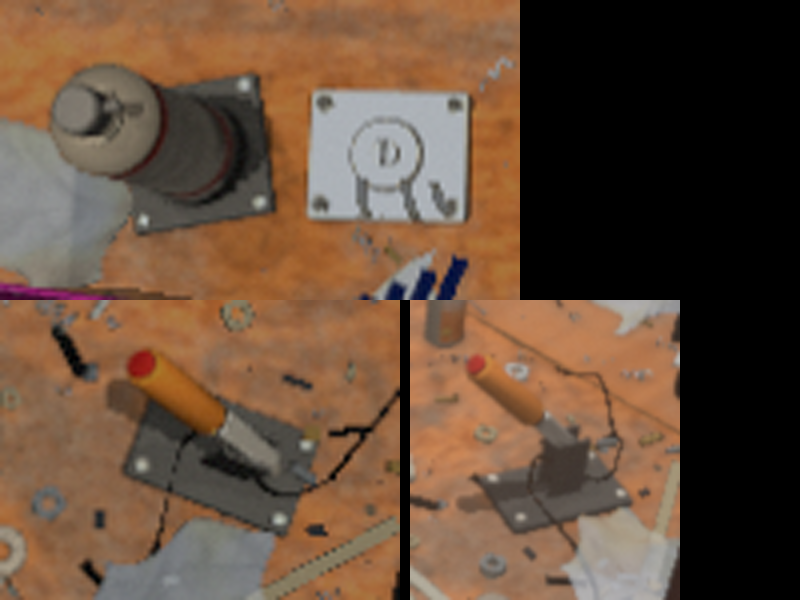

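View pics/z2.png

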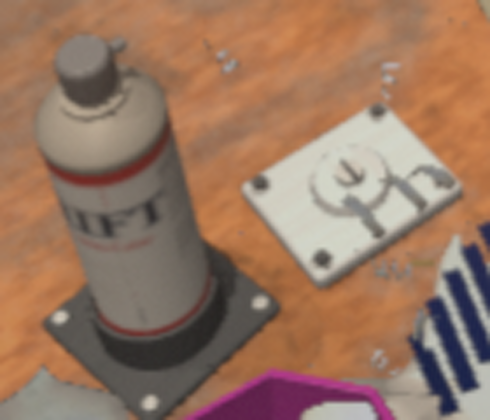

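z1 and z2 show the cap top at about (138,217) in top and (164,265) in scene. The screw is at about (217,229) top and (240,299) scene. The red handle end is at (365,206) top and (352,172) scene. Next I'll measure these with masks.

```bash
cat >> h.py <<'E'
def ray(im,u,v):
    C=-im['R'].T@im['t']; d=world(im,u,v,depth=1.)-C; return C,d/np.linalg.norm(d)
def tri(a,pa,b,pb):
    A,d=ray(a,*pa);B,e=ray(b,*pb)
    s=np.linalg.lstsq(np.c_[d,-e],B-A,rcond=None)[0]; P=A+s[0]*d;Q=B+s[1]*e
    return (P+Q)/2,np.linalg.norm(P-Q)
E
python3 - <<'E'
from h import *
T=dict(np.load('pics/top.npz'));S=dict(np.load('pics/scene.npz'))
def D(im,u,v): 
    d=im['depth'][int(round(v)),int(round(u))]; return world(im,u,v,depth=float(d))
print('cap',tri(T,(138.3,216.8),S,(163.7,265)),world(T,138.3,216.8,.236),world(S,163.7,265,.236),D(T,138,217),D(S,164,265))
print('screw',tri(T,(216.8,228.7),S,(240,299)),world(T,216.8,228.7,.026),world(S,240,299,.028),D(T,217,229))
# cap top by depth: points with z .23-.24
for n,im,(x0,x1,y0,y1) in (('T',T,(120,165,200,245)),('S',S,(140,200,250,300))):
    P=np.array([D(im,u,v) for v in range(y0,y1) for u in range(x0,x1)]); m=abs(P[:,2]-.236)<.004
    print(n,'capdepth',m.sum(),P[m].mean(0),P[m].min(0),P[m].max(0))
    
res={}
for n,im,(x0,x1,y0,y1) in (('T',T,(355,395,195,230)),('S',S,(340,385,160,200))):
    c=im['color'][y0:y1,x0:x1]; h=cv2.cvtColor(c,cv2.COLOR_RGB2HSV)
    red=((h[...,0]<4)|(h[...,0]>172))&(h[...,1]>150)&(h[...,2]>100)
    P=np.array([[D(im,u,v) for u in range(x0,x1)] for v in range(y0,y1)])
    k=cv2.connectedComponents(((P[...,2]>.085)).astype(np.uint8))[1]
    m=P[...,2]>.105
    vv,uu=np.nonzero(m); print(n,'red',red.sum(),np.argwhere(red).mean(0)[::-1]+[x0,y0],'handle',m.sum())
    q=P[m]; c0=q.mean(0); w=np.linalg.svd(q-c0)[2][0]; print(c0,w,'tilt',np.degrees(np.arccos(abs(w[2]))),'az',np.degrees(np.arctan2(w[1],w[0])), ((q-c0)@w).min(),((q-c0)@w).max())
    if red.any(): print('redP',P[red].mean(0)); res[n]=np.argwhere(red).mean(0)[::-1]+[x0,y0]
if len(res)==2: print(tri(T,res['T'],S,res['S']))
print('collar',tri(T,(386.2,221.2),S,(374.3,187.7)))
# foot corner bolts of holder(z=.01) and cover
f=[(330+142/4,190+165/4),(330+279/4,190+220/4),(330+307/4,190+145/4)]
for p in f: print('bolt',world(T,*p,.012))
for p in [(120+323/4,190+102/4),(120+455/4,190+104/4),(120+320/4,190+203/4),(120+449/4,190+208/4)]: print('cbolt',world(T,*p,.019))
print('jar',world(T,285,221,.038),'brg',world(T,330,253,.01))
for p in [(120+246/4,190+86/4),(120+260/4,190+202/4),(120+143/4,190+221/4)]: print('sbolt',world(T,*p,.01))
E
```

```text
cap (array([0.50972504, 0.34188488, 0.23566353]), np.float64(8.96112569270155e-05)) [0.50970924 0.34179326 0.236     ] [0.50937152 0.34193864 0.236     ] [0.50893054 0.3414604  0.2385249 ] [0.50769389 0.34190823 0.23745779]
screw (array([0.50906631, 0.20540941, 0.0237412 ]), np.float64(0.004267301502434637)) [0.50735396 0.20342644 0.026     ] [0.50795886 0.20830754 0.028     ] [0.50632738 0.20247388 0.02818187]
T capdepth 100 [0.5090776  0.34010059 0.23677687] [0.49816938 0.32903138 0.23243174] [0.52047395 0.35351487 0.23980651]
S capdepth 173 [0.50829113 0.34397926 0.2359835 ] [0.49653317 0.33015473 0.23252828] [0.52354978 0.35672927 0.23915833]
T red 27 [364.77777778 205.51851852] handle 282
[ 0.5350307  -0.18687432  0.16353126] [-0.12262017  0.25455746  0.95925221] tilt 16.41253018216636 az 115.72008880875974 -0.06644487228065012 0.9227782404379176
redP [ 0.54506766 -0.15791957  0.20610534]
S red 16 [351.4375 171.25  ] handle 298
[ 0.51704959 -0.16002532  0.16729359] [ 0.48717184 -0.63613071 -0.5983321 ] tilt 53.249463404065416 az -52.55380509443851 -0.9943410210004054 0.08373656282283164
redP [ 0.54994283 -0.16149561  0.17115585]
(array([ 0.55206098, -0.16541664,  0.16804531]), np.float64(0.0017492705243616344))
collar (array([ 0.52513113, -0.23282224,  0.09921293]), np.float64(0.00378623355382191))
bolt [ 0.50655457 -0.20013468  0.012     ]
bolt [ 0.46991587 -0.29315252  0.012     ]
bolt [ 0.52132163 -0.31420862  0.012     ]
cbolt [0.54379722 0.25035249 0.019     ]
cbolt [0.54349322 0.15931391 0.019     ]
cbolt [0.47455575 0.24949255 0.019     ]
cbolt [0.47251456 0.16129233 0.019     ]
jar [0.52905075 0.01947275 0.038     ] brg [ 0.44673572 -0.10320656  0.01      ]
sbolt [0.55558979 0.30698092 0.01      ]
sbolt [0.47518959 0.29318979 0.01      ]
sbolt [0.4606881  0.37466105 0.01      ]
```

>>> drive_tool(steps=[{"translation": [0,0,-1],"angular": [0,0,-0.87],"gripper": 0},{"translation": [0,0,-1],"angular": [0,0,-0.87],"gripper": 0},{"translation": [0,0,-1],"angular": [0,0,-0.87],"gripper": 0},{"translation": [0,0,0],"angular": [0,0,-0.87],"gripper": 0},{"translation": [0,0,0],"angular": [0,0,-0.87],"gripper": 0},{"translation": [0,0,0],"angular": [0,0,-0.87],"gripper": 0},{"translation": [0,0,0],"angular": [0,0,0],"gripper": 0},{"translation": [0,0,0],"angular": [0,0,0],"gripper": 0}])

```text
t: 1.1
tool_pos: [0.279, -0.5591, 0.3509]
tool_rot: [-2.601, -1.76, -0.0]
contact_force: [0.4, -0.7, -0.1]
opening: -0.0002
grip_force: 0.0
```

```bash
cat >> h.py <<'E'
from scipy.spatial.transform import Rotation as Ro
def plan(p,R=None):
    o=ctrl.get_obs(); A=Ro.from_rotvec(o['tool_rot']).as_matrix()
    print('t',round(o['t'],2),'pos',o['tool_pos'].round(4) if hasattr(o['tool_pos'],'round') else o['tool_pos'],'q',np.round(o['q'],2))
    print('shift units',np.round(A.T@(np.array(p)-o['tool_pos'])/.04,3))
    if R is not None: print('turn units',np.round(np.degrees(Ro.from_matrix(A.T@R).as_rotvec())/8,3))
def down(az): # tool down, x at azimuth az deg
    c,s=np.cos(np.radians(az)),np.sin(np.radians(az)); return np.array([[c,s,0],[s,-c,0],[0,0,-1]])
E
python3 - <<'E'
from h import *
T=dict(np.load('pics/top.npz'));S=dict(np.load('pics/scene.npz'))
cs=[]
for n,im,(x0,x1,y0,y1) in (('T',T,(358,395,198,226)),('S',S,(343,382,160,195))):
    h=cv2.cvtColor(im['color'],cv2.COLOR_RGB2HSV).astype(int); Z=np.zeros(h.shape[:2],np.uint8)
    Z[y0:y1,x0:x1]=(((h[...,0]<17)|(h[...,0]>172))&(h[...,1]>185)&(h[...,2]>120))[y0:y1,x0:x1]
    N,l,st,ce=cv2.connectedComponentsWithStats(Z); i=1+st[1:,4].argmax(); m=l==i
    c=max(cv2.findContours(m.astype(np.uint8),0,1)[0],key=cv2.contourArea); print(n,st[i],ce[i],cv2.minAreaRect(c)); cs.append(cv2.minAreaRect(c)[0])
P,e=tri(T,cs[0],S,cs[1]); print(P,e, world(T,*cs[0],.138),world(S,*cs[1],.138))
plan([.509,.342,.30],down(68.2))
E
```

```text
T [362 202  24  20 201] [373.34328358 211.51741294] ((374.16180419921875, 211.39706420898438), (27.439773559570312, 9.089425086975098), 30.963756561279297)Traceback (most recent call last):
  File "<stdin>", line 7, in <module>
ValueError: attempt to get argmax of an empty sequence
```

```bash
python3 - <<'E'
from h import *
T=dict(np.load('pics/top.npz'));S=dict(np.load('pics/scene.npz'))
h=cv2.cvtColor(S['color'],cv2.COLOR_RGB2HSV)
print([h[v,u].tolist() for u,v in ((352,171),(357,175),(363,180),(369,184),(360,165),(345,185))])
cs=[]
for n,im,(x0,x1,y0,y1),s in (('T',T,(358,395,198,226),185),('S',S,(343,382,160,195),150),('S',S,(343,382,160,195),165)):
    h=cv2.cvtColor(im['color'],cv2.COLOR_RGB2HSV).astype(int); Z=np.zeros(h.shape[:2],np.uint8)
    Z[y0:y1,x0:x1]=(((h[...,0]<17)|(h[...,0]>172))&(h[...,1]>s)&(h[...,2]>90))[y0:y1,x0:x1]
    N,l,st,ce=cv2.connectedComponentsWithStats(Z)
    if N<2: continue
    i=1+st[1:,4].argmax(); m=l==i
    c=max(cv2.findContours(m.astype(np.uint8),0,1)[0],key=cv2.contourArea); print(n,s,st[i],ce[i],cv2.minAreaRect(c))
    cs.append(ce[i])
for c in cs[1:]:
    P,e=tri(T,cs[0],S,c); print(P,e, world(T,*cs[0],.14),world(S,*c,.14))
plan([.509,.342,.30],down(68.2))
E
```

```text
[[2, 180, 173], [13, 168, 168], [13, 168, 153], [13, 168, 150], [12, 143, 194], [12, 118, 173]]
T 185 [362 202  24  21 227] [373.49779736 212.18061674] ((373.80767822265625, 212.03842163085938), (27.457660675048828, 9.707253456115723), 33.690067291259766)
S 150 [349 168  25  23 250] [361.18  178.636] ((361.32354736328125, 178.7058868408203), (29.827938079833984, 9.328010559082031), 40.60129928588867)
S 165 [350 169  24  18 125] [359.976 176.36 ] ((361.8899230957031, 176.8935089111328), (27.45846939086914, 6.909680366516113), 32.7352294921875)
[ 0.54087367 -0.19248617  0.13896745] 0.0016737501655905423 [ 0.54007817 -0.19277932  0.14      ] [ 0.5406312  -0.19081776  0.14      ]
[ 0.54092679 -0.18937679  0.14731869] 0.005108711199474374 [ 0.54007817 -0.19277932  0.14      ] [ 0.54901846 -0.19551998  0.14      ]
t 1.1 pos [ 0.279  -0.5591  0.3509] q [-1.23  0.01  1.46  0.    1.67 -0.85]
shift units [23.051 -3.036  1.285]
turn units [-0.003 -0.004 -0.003]
```

>>> drive_tool(steps=[{"translation": [0.96,-0.127,0],"angular": [0,0,0],"gripper": 0},{"translation": [0.96,-0.127,0],"angular": [0,0,0],"gripper": 0},{"translation": [0.96,-0.127,0],"angular": [0,0,0],"gripper": 0},{"translation": [0.96,-0.127,0],"angular": [0,0,0],"gripper": 0},{"translation": [0.96,-0.127,0],"angular": [0,0,0],"gripper": 0},{"translation": [0.96,-0.127,0],"angular": [0,0,0],"gripper": 0},{"translation": [0.96,-0.127,0],"angular": [0,0,0],"gripper": 0},{"translation": [0.96,-0.127,0],"angular": [0,0,0],"gripper": 0}])

```text
t: 2.1
tool_pos: [0.3551, -0.2576, 0.3513]
tool_rot: [2.601, 1.761, 0.0]
contact_force: [0.3, -0.3, 0.4]
opening: 0.0001
grip_force: 0.0
```

>>> drive_tool(steps=[{"translation": [0.96,-0.127,0],"angular": [0,0,0],"gripper": 0},{"translation": [0.96,-0.127,0],"angular": [0,0,0],"gripper": 0},{"translation": [0.96,-0.127,0],"angular": [0,0,0],"gripper": 0},{"translation": [0.96,-0.127,0],"angular": [0,0,0],"gripper": 0},{"translation": [0.96,-0.127,0],"angular": [0,0,0],"gripper": 0},{"translation": [0.96,-0.127,0],"angular": [0,0,0],"gripper": 0},{"translation": [0.96,-0.127,0],"angular": [0,0,0],"gripper": 0},{"translation": [0.96,-0.127,0],"angular": [0,0,0],"gripper": 0}])

```text
t: 3.1
tool_pos: [0.431, 0.0429, 0.3514]
tool_rot: [2.601, 1.761, 0.001]
contact_force: [0.8, -0.5, 0.2]
opening: -0.0001
grip_force: 0.0
```

>>> drive_tool(steps=[{"translation": [0.96,-0.127,0],"angular": [0,0,0],"gripper": 0},{"translation": [0.96,-0.127,0],"angular": [0,0,0],"gripper": 0},{"translation": [0.96,-0.127,0],"angular": [0,0,0],"gripper": 0},{"translation": [0.96,-0.127,0],"angular": [0,0,0],"gripper": 0},{"translation": [0.96,-0.127,0],"angular": [0,0,0],"gripper": 0},{"translation": [0.96,-0.127,0],"angular": [0,0,0],"gripper": 0},{"translation": [0.96,-0.127,0.6],"angular": [0,0,0],"gripper": 0},{"translation": [0.96,-0.127,0.6],"angular": [0,0,0],"gripper": 0}])

```text
t: 4.1
tool_pos: [0.5072, 0.3434, 0.3031]
tool_rot: [2.601, 1.761, 0.002]
contact_force: [0.4, -1.0, 0.5]
opening: 0.0001
grip_force: 0.0
```

```bash
python3 -c "
from h import *
plan([.509,.342,.239],down(68.2))"
```

```text
t 4.1 pos [0.5072 0.3434 0.3031] q [ 0.47 -0.01  1.56 -0.    1.59  0.85]
shift units [-0.018  0.053  1.603]
turn units [ 0.006 -0.005  0.001]
```

>>> drive_tool(steps=[{"translation": [0,0.05,0.5],"angular": [0,0,0],"gripper": 0},{"translation": [0,0,0.5],"angular": [0,0,0],"gripper": 0},{"translation": [0,0,0.5],"angular": [0,0,0],"gripper": 0},{"translation": [0,0,0.1],"angular": [0,0,0],"gripper": 0},{"translation": [0,0,0.1],"angular": [0,0,0],"gripper": 0},{"translation": [0,0,0.08],"angular": [0,0,0],"gripper": 0},{"translation": [0,0,0.0],"angular": [0,0,0],"gripper": 0}])

```text
t: 4.97
tool_pos: [0.5091, 0.3411, 0.2333]
tool_rot: [2.6, 1.762, 0.002]
contact_force: [-0.6, -2.6, 3.7]
opening: 0.0001
grip_force: 1.6
```

>>> drive_tool(steps=[{"translation": [0,0,0.06],"angular": [0,0,0],"gripper": 0},{"translation": [0,0,0.03],"angular": [0,0,0],"gripper": 0},{"translation": [0,0,0],"angular": [0,0,0],"gripper": 0}])

```text
t: 5.35
tool_pos: [0.5093, 0.3413, 0.23]
tool_rot: [2.6, 1.762, 0.002]
contact_force: [-2.3, -2.9, 6.9]
opening: 0.0
grip_force: 3.4
```

>>> drive_tool(steps=[{"translation": [0,0,0.03],"angular": [0,0,0],"gripper": 0},{"translation": [0,0,0.03],"angular": [0,0,0],"gripper": 0},{"translation": [0,0,0],"angular": [0,0,0],"gripper": 0}])

```text
t: 5.72
tool_pos: [0.5093, 0.3413, 0.2298]
tool_rot: [2.599, 1.762, 0.004]
contact_force: [-4.9, -4.7, 13.1]
opening: -0.0002
grip_force: 6.8
```

>>> drive_tool(steps=[{"translation": [0,0,-0.3],"angular": [0,0,0],"gripper": 0},{"translation": [0,0,-0.8],"angular": [0,0,0],"gripper": 0},{"translation": [0,0,-1],"angular": [0,0,0],"gripper": 0},{"translation": [0,0,-0.5],"angular": [0,0,0],"gripper": 0},{"translation": [0,0,0],"angular": [0,0,0],"gripper": 0}])

```text
t: 6.35
tool_pos: [0.5093, 0.3418, 0.3316]
tool_rot: [2.6, 1.763, 0.005]
contact_force: [-0.7, -1.1, -1.2]
opening: 0.0004
grip_force: 0.0
```

```bash
python3 -c "
from h import *
plan([.540,-.192,.32],down(68.2))
im=grab('top');print(world(im,138.3,216.8,.236))
print(np.abs(im['color'][195:245,120:165].astype(int)-np.load('pics/top.npz')['color'][195:245,120:165]).mean())"
```

```text
t 6.35 pos [0.5093 0.3418 0.3316] q [ 0.47 -0.02  1.52  0.    1.64  0.85]
shift units [-12.115   5.649   0.268]
turn units [ 0.014 -0.019  0.011]
[0.50970924 0.34179326 0.236     ]
0.0
```

>>> drive_tool(steps=[{"translation": [-0.865,0.404,0],"angular": [0,0,0],"gripper": 0},{"translation": [-0.865,0.404,0],"angular": [0,0,0],"gripper": 0},{"translation": [-0.865,0.404,0],"angular": [0,0,0],"gripper": 0},{"translation": [-0.865,0.404,0],"angular": [0,0,0],"gripper": 0},{"translation": [-0.865,0.404,0],"angular": [0,0,0],"gripper": 0},{"translation": [-0.865,0.404,0],"angular": [0,0,0],"gripper": 0},{"translation": [-0.865,0.404,0],"angular": [0,0,0],"gripper": 1}])

```text
t: 7.28
tool_pos: [0.5233, 0.0733, 0.3271]
tool_rot: [-2.598, -1.762, 0.005]
contact_force: [0.3, 0.0, 0.0]
opening: 0.0169
grip_force: 0.0
```

>>> drive_tool(steps=[{"translation": [-0.865,0.404,0],"angular": [0,0,0],"gripper": 1},{"translation": [-0.865,0.404,0],"angular": [0,0,0],"gripper": 1},{"translation": [-0.865,0.404,0],"angular": [0,0,0],"gripper": 1},{"translation": [-0.865,0.404,0],"angular": [0,0,0],"gripper": 1},{"translation": [-0.865,0.404,0],"angular": [0,0,0],"gripper": 1},{"translation": [-0.865,0.404,0],"angular": [0,0,0],"gripper": 1},{"translation": [-0.865,0.404,0],"angular": [0,0,0],"gripper": 1},{"translation": [0,0,0],"angular": [0,0,0],"gripper": 1}])

```text
t: 8.28
tool_pos: [0.5387, -0.1941, 0.3267]
tool_rot: [-2.6, -1.756, 0.004]
contact_force: [0.2, 0.7, -0.4]
opening: 0.0853
grip_force: 0.0
```

```bash
python3 -c "
from h import *
plan([.540,-.192,.120],down(68.2))
im=grab('wrist');cv2.imwrite('pics/w1.png',im['color'][...,::-1])
print(-im['R'].T@im['t'])
P=np.array([.5403,-.192,.139]);a=np.array([np.cos(np.radians(68.2))*.643,np.sin(np.radians(68.2))*.643,.766])
for s in (-.05,0,.048):
    c=im['R']@(P+s*a)+im['t'];x=c[:2]/c[2];x=x*(1+im['k1']*(x@x));print(s,x*[im['fx'],im['fy']]+[im['cx'],im['cy']])
"
```

```text
t 8.28 pos [ 0.5387 -0.1941  0.3267] q [-0.48 -0.11  1.61 -0.    1.64 -0.09]
shift units [0.059 0.036 5.167]
turn units [-0.036 -0.003 -0.014]
[ 0.56591588 -0.12426509  0.46830746]
-0.05 [280.07532485 200.00501126]
0 [280.24468661 178.91138594]
0.048 [280.45656606 152.41101889]
```

View pics/w1.png

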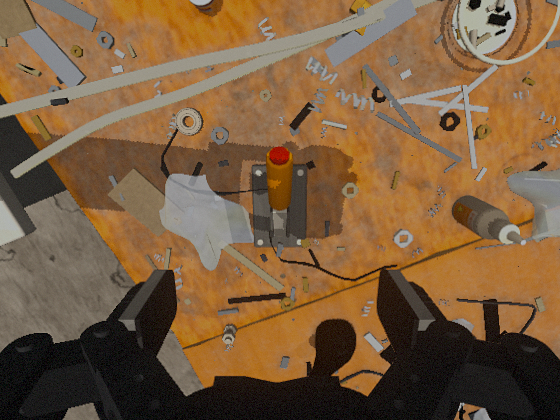

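The wrist view shows the handle centred at column 280, from its red end at (280,155) to its lower end at (281,208). That matches the prediction sideways. I'll descend and grip.

>>> drive_tool(steps=[{"translation": [0.01,0.036,0.9],"angular": [0,0,0],"gripper": 1},{"translation": [0,0,0.9],"angular": [0,0,0],"gripper": 1},{"translation": [0,0,0.9],"angular": [0,0,0],"gripper": 1},{"translation": [0,0,0.9],"angular": [0,0,0],"gripper": 1},{"translation": [0,0,0.6],"angular": [0,0,0],"gripper": 1},{"translation": [0,0,0.6],"angular": [0,0,0],"gripper": 1},{"translation": [0,0,0.37],"angular": [0,0,0],"gripper": 1},{"translation": [0,0,0],"angular": [0,0,0],"gripper": 1}])

```text
t: 9.32
tool_pos: [0.5401, -0.1914, 0.1215]
tool_rot: [-2.597, -1.762, 0.002]
contact_force: [-0.5, -0.7, -0.1]
opening: 0.0852
grip_force: 0.0
```

>>> drive_tool(steps=[{"translation": [0,0,0],"angular": [0,0,0],"gripper": 0},{"translation": [0,0,0],"angular": [0,0,0],"gripper": 0},{"translation": [0,0,0],"angular": [0,0,0],"gripper": 0},{"translation": [0,0,0],"angular": [0,0,0],"gripper": 0},{"translation": [0,0,0],"angular": [0,0,0],"gripper": 0},{"translation": [0,0,0],"angular": [0,0,0],"gripper": 0}], force=50)

```text
t: 10.07
tool_pos: [0.5415, -0.1927, 0.1241]
tool_rot: [2.6, 1.763, 0.001]
contact_force: [0.0, 1.5, 4.5]
opening: 0.0238
grip_force: 48.9
```

>>> drive_tool(steps=[{"translation": [0.16,0,-0.19],"angular": [0,0,0],"gripper": 0},{"translation": [0.32,0,-0.38],"angular": [0,0,0],"gripper": 0},{"translation": [0.32,0,-0.38],"angular": [0,0,0],"gripper": 0}])

```text
t: 10.45
tool_pos: [0.5531, -0.1616, 0.1619]
tool_rot: [-2.599, -1.762, -0.001]
contact_force: [0.5, -0.1, -1.6]
opening: 0.0234
grip_force: 49.3
```

>>> drive_tool(steps=[{"translation": [0.32,0,-0.38],"angular": [0,0,0],"gripper": 0},{"translation": [0.32,0,-0.38],"angular": [0,0,0],"gripper": 0},{"translation": [0.32,0,-0.38],"angular": [0,0,0],"gripper": 0},{"translation": [0.32,0,-0.38],"angular": [0,0,0],"gripper": 0},{"translation": [0.32,0,-0.38],"angular": [0,0,0],"gripper": 0},{"translation": [0,0,-0.8],"angular": [0,0,0],"gripper": 0},{"translation": [0,0,-0.8],"angular": [0,0,0],"gripper": 0},{"translation": [0,0,0],"angular": [0,0,0],"gripper": 0}])

```text
t: 11.45
tool_pos: [0.5782, -0.1035, 0.3054]
tool_rot: [2.596, 1.76, 0.007]
contact_force: [-0.6, 0.9, -1.2]
opening: 0.0236
grip_force: 49.4
```

```bash
python3 -c "
from h import *
plan([.440,.177,.36],down(22))
im=grab('scene');c=im['color'][60:260,300:460,::-1];cv2.imwrite('pics/s2.png',cv2.resize(c,None,fx=3,fy=3))
"
```

```text
t 11.45 pos [ 0.5782 -0.1035  0.3054] q [-0.3  -0.07  1.62  0.    1.59  0.08]
shift units [ 5.236 -5.795 -1.4  ]
turn units [ 0.044 -0.023  5.786]
```

View pics/s2.png

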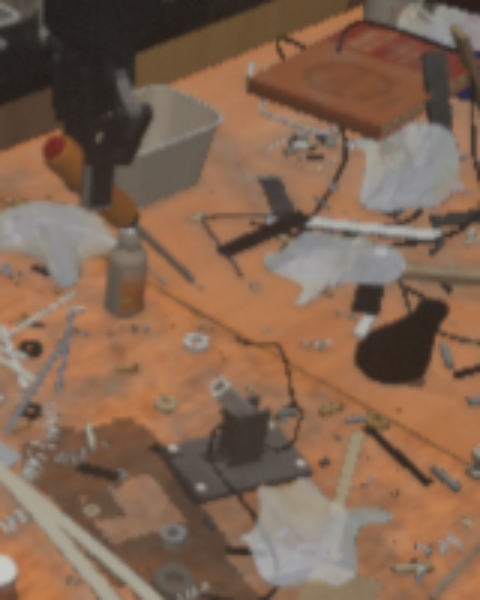

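The driver is held by the handle with its blade clear of the tube: tip at about (192,285) in this crop, empty tube mouth at (218,385).

>>> drive_tool(steps=[{"translation": [0.84,-0.53,-0.17],"angular": [0,0,0],"gripper": 0},{"translation": [0.84,-0.53,-0.17],"angular": [0,0,0],"gripper": 0},{"translation": [0.84,-0.53,-0.17],"angular": [0,0,0],"gripper": 0},{"translation": [0.84,-0.53,-0.17],"angular": [0,0,0],"gripper": 0},{"translation": [0.84,-0.53,-0.17],"angular": [0,0,0],"gripper": 0},{"translation": [0.84,-0.53,-0.17],"angular": [0,0,0],"gripper": 0},{"translation": [0.84,-0.53,-0.17],"angular": [0,0,0],"gripper": 0},{"translation": [0.84,-0.53,-0.17],"angular": [0,0,0],"gripper": 0}])

```text
t: 12.5
tool_pos: [0.5176, 0.2102, 0.3534]
tool_rot: [-2.599, -1.762, 0.006]
contact_force: [0.9, -0.7, -0.9]
opening: 0.0238
grip_force: 49.4
```

>>> drive_tool(steps=[{"translation": [0,0,0],"angular": [0,0,0.96],"gripper": 0},{"translation": [0,0,0],"angular": [0,0,0.96],"gripper": 0},{"translation": [0,0,0],"angular": [0,0,0.96],"gripper": 0},{"translation": [0,0,0],"angular": [0,0,0.96],"gripper": 0},{"translation": [0,0,0],"angular": [0,0,0.96],"gripper": 0},{"translation": [0,0,0],"angular": [0,0,0.96],"gripper": 0},{"translation": [0,0,0],"angular": [0,0,0],"gripper": 0}])

```text
t: 13.38
tool_pos: [0.518, 0.209, 0.3535]
tool_rot: [3.082, 0.607, -0.005]
contact_force: [0.5, 0.6, -0.1]
opening: 0.024
grip_force: 49.4
```

>>> drive_tool(steps=[{"translation": [0,0,0],"angular": [0,0.83,0],"gripper": 0},{"translation": [0,0,0],"angular": [0,0.83,0],"gripper": 0},{"translation": [0,0,0],"angular": [0,0.83,0],"gripper": 0},{"translation": [0,0,0],"angular": [0,0.83,0],"gripper": 0},{"translation": [0,0,0],"angular": [0,0.84,0],"gripper": 0},{"translation": [0,0,0],"angular": [0,0.84,0],"gripper": 0},{"translation": [0,0,0],"angular": [0,0,0],"gripper": 0},{"translation": [0,0,0],"angular": [0,0,0],"gripper": 0}])

```text
t: 14.38
tool_pos: [0.5187, 0.2091, 0.3558]
tool_rot: [-2.782, -0.547, -1.011]
contact_force: [0.1, -0.2, -0.9]
opening: 0.0235
grip_force: 49.3
```

```bash
cat >> h.py <<'E'
def fin(az,th):
    D=down(az); return D@Ro.from_euler('y',th,degrees=True).as_matrix()
E
python3 -c "
from h import *
plan([.520,.2095,.265],fin(22,40))
W=[]
for n,(x,y) in (('scene',(160,150)),('top',(150,150))):
    im=grab(n); W.append(cv2.resize(im['color'][y:y+200,x:x+133,::-1],None,fx=3,fy=3))
cv2.imwrite('pics/f1.png',np.hstack(W))
"
```

```text
t 14.38 pos [0.5187 0.2091 0.3558] q [ 0.18 -0.61  2.05  0.15  1.02  1.33]
shift units [-1.431e+00  1.000e-03  1.763e+00]
turn units [-0.015  0.01   0.025]
```

View pics/f1.png

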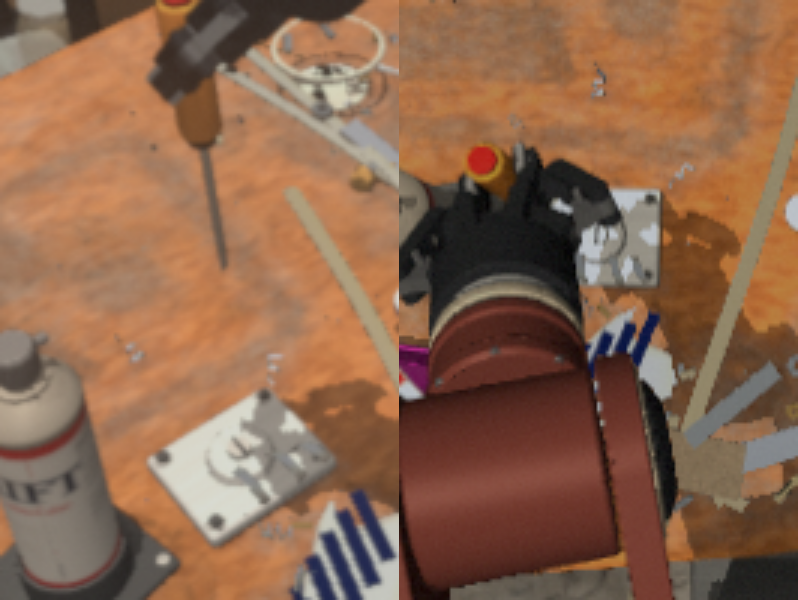

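The driver is near upright. In the scene view the tip is at about (234.3,239) and the neck at (228,199.3). I'll cast those rays onto the gripper's symmetry plane.

```bash
cat > m.py <<'E'
from h import *
def meas(im,pts):
    o=ctrl.get_obs(); A=Ro.from_rotvec(o['tool_rot']).as_matrix(); G=o['tool_pos']-ctrl.grip_point_offset*A[:,2]; n=A[:,1]
    Q=[]
    for p in pts:
        C,d=ray(im,*p); Q.append(C+d*(n@(G-C))/(n@d))
    w=Q[1]-Q[0]; w/=np.linalg.norm(w)
    print('tip',Q[0].round(4),'neck',Q[1].round(4),'len',np.linalg.norm(Q[1]-Q[0]),'tilt in plane',np.degrees(np.arctan2(w@np.array([A[0,0],A[1,0],0])/np.hypot(A[0,0],A[1,0]),w[2])),'G',G.round(4),'tip-TCP',(Q[0]-o['tool_pos']).round(4))
E
python3 -c "
from m import *
im=dict(np.load('pics/scene.npz')); meas(im,[(234.3,239),(228,199.3)]); meas(im,[(234.3,239),(218.5,150.5)])"
```

```text
tip [0.5065 0.204  0.2105] neck [0.5088 0.205  0.3063] len 0.095828338518323 tilt in plane 1.4748103038787155 G [0.508  0.2047 0.3709] tip-TCP [-0.0126 -0.0052 -0.1461]
tip [0.5065 0.204  0.2105] neck [0.5144 0.2073 0.4037] len 0.19340219160333172 tilt in plane 2.529136535791193 G [0.508  0.2047 0.3709] tip-TCP [-0.0126 -0.0052 -0.1461]
```

>>> drive_tool(steps=[{"translation": [-0.4,0,0.49],"angular": [0,0,0],"gripper": 0},{"translation": [-0.4,0,0.49],"angular": [0,0,0],"gripper": 0},{"translation": [-0.4,0,0.49],"angular": [0,0,0],"gripper": 0},{"translation": [-0.4,0,0.49],"angular": [0,0,0],"gripper": 0},{"translation": [-0.4,0,0.49],"angular": [0,0,0],"gripper": 0},{"translation": [-0.2,0,0.25],"angular": [0,0,0],"gripper": 0},{"translation": [-0.17,0,0.21],"angular": [0,0,0],"gripper": 0},{"translation": [0,0,0],"angular": [0,0,0],"gripper": 0}])

```text
t: 15.48
tool_pos: [0.5206, 0.2099, 0.2052]
tool_rot: [-2.782, -0.546, -1.011]
contact_force: [0.3, -1.2, -0.5]
opening: 0.024
grip_force: 49.3
```

```bash
python3 -c "
from h import *
plan([.521,.210,.206],fin(22,40))
im=grab('scene'); cv2.imwrite('pics/f2.png',cv2.resize(im['color'][190:340,140:320,::-1],None,fx=4,fy=4))
"
```

```text
t 15.47 pos [0.5206 0.2099 0.2052] q [ 0.19 -0.52  2.25  0.19  0.74  1.27]
shift units [ 0.021  0.002 -0.009]
turn units [-0.017  0.007  0.019]
```

View pics/f2.png

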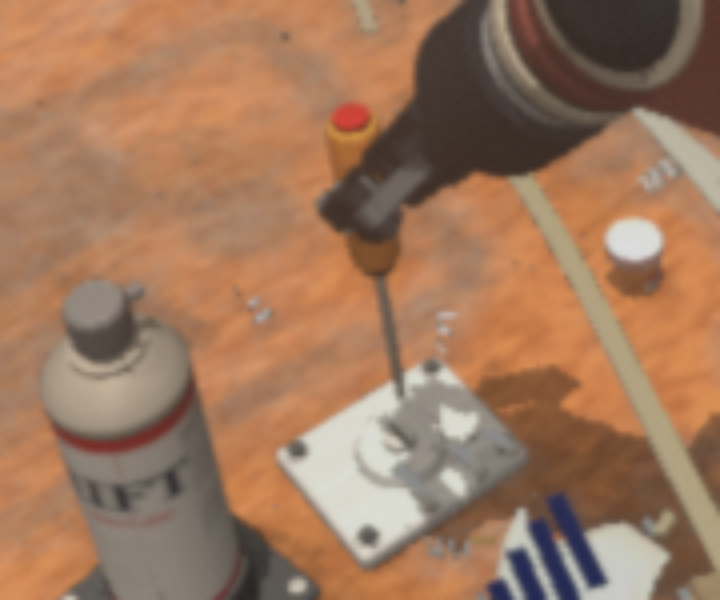

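The tip is at crop (402,395), just above the screw at about (400,432), and the cap is up.

```bash
python3 -c "
from m import *
im=dict(np.load('pics/scene.npz')); meas(im,[(240.5,288.75),(234.3,258)])
o=ctrl.get_obs();print(o['grip_force'],o['contact_force'])
d=lambda p:np.hypot(p[0]-.5086,p[1]-.2051)
"
```

```text
tip [0.5071 0.2043 0.0611] neck [0.5121 0.2064 0.1546] len 0.09373832798467682 tilt in plane 3.3049431759594117 G [0.5098 0.2054 0.2205] tip-TCP [-0.0138 -0.0057 -0.1451]
49.32426452636719 [ 0.40495535  0.14580155 -0.53984856]
```

The tip is about 2 mm sideways from the screw's centre and 33 mm above its head, with a tilt of about 3°. I'll let it settle briefly and hand in.

>>> drive_tool(steps=[{"translation": [0,0,0],"angular": [0,0,0],"gripper": 0},{"translation": [0,0,0],"angular": [0,0,0],"gripper": 0},{"translation": [0,0,0],"angular": [0,0,0],"gripper": 0}])

```text
t: 15.9
tool_pos: [0.5208, 0.21, 0.2062]
tool_rot: [-2.781, -0.546, -1.014]
contact_force: [0.8, 0.2, -1.3]
opening: 0.024
grip_force: 49.3
```

```bash
python3 -c "
from station import ctrl
print(ctrl.finish_job())"
```

```text
the job is handed in; nothing more can be done
None
```

I pressed the spray cap to its stop and let it back up, and handed the job in at 15.9 s with the screwdriver gripped blade down over the screw: tip measured about 2 mm off centre, 33 mm above the head, tilted about 3°. `finish_job` returned no verdict.

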